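# Clamp the long blank in the machine vice

## Task

Take the one long aluminium blank from the orange rack, stand it on the bed of the machine vice in front of the V of its fixed jaw and let go of it, then wind the crank until the moving jaw has pushed it home into the V. Snug it by feel with a moderate extra pull on the crank knob, so that the blank is held firmly upright but the soft aluminium is not marked by overtightening, and take the hand off. Leave the two short blanks and everything else on the bench alone.

Things in the scene. Friction and masses are not known exactly. Their poses are not given: they have to be found in the camera images.
- blank_mid (a point): the long blank: a plain round aluminium bar, 32 mm diameter, 80 mm long, standing upright in one bay of the rack (0.17 kg, the mass varies by a fifth); the point is its centre, half-way up, 40 mm above its lower end; z is its axis
- blank: the same long blank; origin at the centre of its lower end, z along its axis
- rack: orange stock rack fixed to the bench: a tray of four bays in a row along its y axis (54 mm apart), 54 mm wide in x; its floor is 7 mm and the rim of its walls 26 mm above the bench; origin on the bench under its centre. The blanks stand loose in any of its bays; one bay is empty
- short_a: one of two short blanks, 32 mm diameter, 50 mm tall, standing in the rack; origin under its centre; not to be disturbed
- short_b: the other short blank, 32 mm diameter, 50 mm tall, standing in the rack; origin under its centre; not to be disturbed
- vise: grey machine vice with steel jaws on a pedestal of aluminium profile, fixed to the bench; origin on the bench under the middle of the pedestal; x is along the screw from the crank towards the fixed jaw, z up. The level bed is 86 mm above the bench; both jaws are about 90 mm wide and rise to 122 mm. The fixed jaw is at +x
- v_seat (a point): the point on the bed where the centre of the lower end of the 32 mm blank is when the blank is home in the V (x = 31.4 mm, y = 0, 86 mm above the bench); axes as the vice's. The vertical 90-degree V, 28 mm wide and 14 mm deep, is cut in the fixed jaw's face (x = 40 mm). A blank stood a few mm on the crank side of it is pushed home by the moving jaw
- jaw: the moving jaw: a grey block with a flat aluminium soft-jaw plate on its front that has been skimmed over the years to anything from 4 to 8 mm thick (differs each time). Origin at the foot of the block's front, behind the plate, on the bed. The plate's face starts 9 to 22 mm short of a blank that is home in the V, whose near side is 16 mm on the crank side of v_seat
- crank_axis (a point): a point on the axis of the screw (104 mm above the bench), level with the middle of the crank knob. Turning the crank clockwise, as seen from the crank end (right-hand rule about the vice's x), carries screw, crank, knob and moving jaw together 8 mm per turn towards the fixed jaw (+x)
- knob_grip (a point): the middle of the crank's knob: a black cylinder 20 mm thick and 53 mm long that stands out from the crank's arm parallel to the screw, away from the vice, and spins freely on its pin. It goes round the screw axis on a circle of 38 mm radius, from 66 to 142 mm above the bench; its middle is 36 mm from the crank's arm and at least 60 mm from the vice body; the hub on the screw axis is 20 mm across
- crank: screw and crank; origin on the screw axis, z towards the knob. Pull needed along the knob's circle: about 6 N running free (5.3 to 6.3, moving slowly); once the jaw bears on the blank in the V it climbs by about 1 N per 0.05 rad. Snug is 10 to 13 N while turning (jaw force 130 to 220 N); above 15 N the blank is marked. The screw is self-locking and its friction holds any pull at rest
- tape: roll of white thread tape lying flat, 52 mm across, 19 mm high, 24 mm bore; a bystander, origin under its centre
- collar: yellow plastic ring lying flat, 58 mm across, 18 mm high; a bystander, origin under its centre
- driver: screwdriver lying on the bench; a bystander
- spray: clear spray-type bottle with a red cap, 76 mm across, 190 mm tall; a bystander, origin under its centre
- caliper: steel calliper with a black head, 190 mm long, lying flat; a bystander, origin under the middle of its beam
- cap: small dark steel pin standing upright, 16 mm across, 22 mm high; a bystander, origin under its centre

How it is judged:
On the way, in this order (a step that is already met when the one before it is completed fails the run):
1. the long blank stands upright on the bed of the vice between the jaws in front of the V (within 8 mm of its middle plane), let go and not yet squeezed (x of blank_mid in the frame of v_seat between -0.021 and 0.003 m and y of blank_mid in the frame of v_seat between -0.008 and 0.008 m and z of blank_mid in the frame of v_seat between 0.037 and 0.043 m and angle between blank_mid's own z axis and vertical below 0.08 rad and contact force between the fingers and blank below 0.2 N and contact force between jaw and blank below 4 N), for 0.2 s.
2. the moving jaw has met the blank and bears on it in the V with more than 8 N (contact force between jaw and blank above 8 N and x of blank_mid in the frame of v_seat between -0.003 and 0.003 m and y of blank_mid in the frame of v_seat between -0.003 and 0.003 m), for 0.1 s.
At the end, for the whole second after the job is handed in: the long blank stands home in the V of the vice (within 2.5 mm of the seat in every direction, tilted less than 0.04 rad), on the bed and at rest, the moving jaw bears on it with 60 to 300 N and is still, and the crank is released (contact force between jaw and blank between 60 and 300 N and x of blank_mid in the frame of v_seat between -0.0025 and 0.0025 m and y of blank_mid in the frame of v_seat between -0.0025 and 0.0025 m and z of blank_mid in the frame of v_seat between 0.0375 and 0.0425 m and angle between blank_mid's own z axis and vertical below 0.04 rad and linear speed of blank below 0.01 m/s and linear speed of jaw below 0.001 m/s); the robot touches nothing.
It fails at once if the blank is overtightened and marked: the moving jaw bears on it with more than 300 N (contact force between jaw and blank above 300 N).
It fails at once if a short blank is disturbed (moved 20 mm or tipped) (distance of any of short_a, short_b from where it was at the start of the episode above 0.02 m or angle between any of short_a, short_b's own z axis and vertical above 0.3 rad).
It fails at once if a bystander on the bench is moved by more than 30 mm (distance of any of tape, collar, driver, spray, caliper, cap from where it was at the start of the episode above 0.03 m).
It also fails if it takes over 72 s, if anything falls off the work surface, if the arm or the gripper's body presses on something with over 40 N, if the wrist force passes 120 N, or if a joint passes its speed limit or range.

## Robot

A 6-joint arm with a two-finger parallel gripper is mounted at the origin on the work surface. World frame = base frame: x ahead of the robot, y to its left, z up, the work surface at z = 0. Lengths are in m, angles in rad, forces in N, time in s.
With the tool pointing down it reaches from about 0.275 to 0.975 m from the base axis. Payload 8.4 kg.
Tool frame: the origin (TCP) lies at the very end of the fingers, on their centre line; the grasp point (between the pads) lies arm.grip_depth behind it (arm.grip_depth is the distance from the TCP to the grasp point, in m); y points along the fingers, x is the direction in which the jaws open and shut, and the axes are right-handed (so a half turn about y gives the same grasp; the last joint's range is limited). The gripper opens to 92 mm and grips with 3 to 60 N. Pads are 20 mm wide; open, the fingers measure 128 mm over their backs; the gripper's body (75 mm by 189 mm) begins 69 mm behind the grasp point.
Start: joints at [1.114, 0.353, 1.633, -0, 1.155, -0.002], TCP at [0.275, 0.561, 0.215] pointing down, gripper open.
Joint ranges: [-2.63, 2.63], [-0.92, 2.1], [0.06, 2.66], [-1.3, 4.44], [0, 2.69], [-3.02, 3.02]. Speed limits (rad/s): [2.22, 2.22, 2.79, 3.14, 3.14, 3.14].

## Interface

Orientations are given as a 3x3 rotation matrix whose columns are the frame's x, y, z axes.
In Python, from rig import arm gives the robot as it stands.
- The arm moves only by the tool send_rows, never from a script. Its arguments are lists of equal length, an entry for each row: "delta_pos": the shift along the tool's x, y, z in cm, a list of three; "dr": the turn, a rotation vector about the tool's x, y, z in degrees, a list of three. A call has exactly 5 rows; each row is the pose to reach, as a shift and turn from the pose commanded when the call began, along the tool's axes at that moment; what a row does not reach only later rows make up. A row lasts 1/8 s, in which the tool goes at most 62.5 mm and 10.7 degrees, less where a joint would pass 70% of its speed; a pose out of reach is approached as far as the arm can. A call with a gripper value outside its range is refused whole. "claw" is the opening, from -1 (shut) to 1 (fully open), so that 0 is half open, set as the call begins (left out, the last holds). The fingers move at their own pace and stop on an object; "squeeze" is the grip in N (left out, the last holds). Time passes only in rows, so rows that repeat a pose let the fingers close, or fill a call up. It gives the time, the measured TCP pose, the force and the opening at its end, in the units of the state.
- arm.state(): the state, without advancing time (a new reading comes with each control period).
- arm.snapshot(name): name is "scene" or "top"; returns a dict with "color" (420x560x3 uint8, red, green, blue), "fx", "fy", "cx", "cy" (pixels), "k1" (the pictures are not rectified: a ray, as slopes to the right and down, at radius r is drawn at 1 + k1 r^2 times it, then the intrinsics apply), "T" (4x4, takes a point from camera to world coordinates). Camera axes: x right, y up, looking along -z (the intrinsics and any distortion apply to the point x, -y, -z); pixel columns grow to the right and rows downward; lengths in m; the calibration is good to about 2 mm. A picture is of the moment at which its call begins. There is no depth.
- arm.job_done(): hands the job in, once; it reports no verdict.
The state is a dict: "clock": time; "joint_positions": joint angles; "qvel": joint speeds; "effort": joint torques, N m; "eef_pos": TCP position; "orientation": TCP orientation; "force": force on the tool from outside, world axes, zero at the start; "moment": the same for the moment, N m; "width": opening from 0.0 (shut) to 1.0 (fully open).
Only numpy, scipy, OpenCV 4.12 (cv2) and the standard library are available. Lean on these libraries where they do the work, as an engineer would, in place of code of your own. Each camera call takes 0.05 s, during which the arm holds its last target. There are 200 camera calls.

## Working session

There is one attempt and no reset: what is moved stays moved. The work goes in short steps, Python scripts to look and compute and a tool call to move; the robot and the scene stay as the last step left them, time stands still between calls to the robot, and variables do not carry over. Pictures are saved under pics/ and viewed, about 8 in all and at most 12, crops included, and the job is handed in when it is done.

Besides the shell and the picture viewer there is one more tool, called by a JSON object that holds its "api" and its "payload". send_rows: Moves the arm, as the interface text tells. Its arguments: {"type":"object","properties":{"delta_pos":{"type":"array","items":{"type":"array","items":{"type":"number"}}},"dr":{"type":"array","items":{"type":"array","items":{"type":"number"}}},"claw":{"type":"number"},"squeeze":{"type":"number"}},"required":["delta_pos","dr"]}

```bash
ls; mkdir -p pics
cat > h.py <<'E'
import numpy as np, cv2
from rig import arm
def snap(n,f=None):
    s=arm.snapshot(n)
    if f: cv2.imwrite('pics/'+f,s['color'][:,:,::-1])
    return s
def ray(s,u,v):
    K=np.array([[s['fx'],0,s['cx']],[0,s['fy'],s['cy']],[0,0,1.]])
    p=cv2.undistortPoints(np.array([[[u,v]]],float),K,np.array([s['k1'],0,0,0,0]))[0,0]
    T=np.array(s['T']); d=T[:3,:3]@np.array([p[0],-p[1],-1]); return T[:3,3],d
def onz(s,u,v,z):
    o,d=ray(s,u,v); return o+d*(z-o[2])/d[2]
def proj(s,P):
    T=np.array(s['T']); c=T[:3,:3].T@(np.array(P)-T[:3,3]); x,y=c[0]/-c[2],-c[1]/-c[2]
    f=1+s['k1']*(x*x+y*y); return s['fx']*x*f+s['cx'],s['fy']*y*f+s['cy']
E
python3 - <<'E'
from h import *
for n in('scene','top'):
    s=snap(n,n+'.png'); print(n,s['fx'],s['cx'],s['cy'],s['k1'],np.round(s['T'],3).tolist())
print(arm.grip_depth,arm.state())
E
```

```text
pics
scene 496.1426931394853 278.47480093960695 212.57135808987798 -0.002535824942158369 [[0.757, -0.54, 0.368, 0.924], [0.653, 0.631, -0.419, -0.427], [-0.006, 0.557, 0.83, 0.981], [0.0, 0.0, 0.0, 1.0]]
top 418.0144153006918 280.14790609596537 207.35468418183544 -0.10033628063019073 [[0.006, 0.997, -0.08, 0.452], [-1.0, 0.006, -0.006, 0.017], [-0.006, 0.08, 0.997, 1.241], [0.0, 0.0, 0.0, 1.0]]
0.0187 {'clock': 0.1, 'joint_positions': array([ 1.11354361e+00,  3.53577809e-01,  1.63404576e+00, -2.43862209e-06,
        1.15521706e+00, -2.43949983e-03]), 'qvel': array([-0.0002689 , -0.00128378, -0.00167726,  0.00070092, -0.00046892,
       -0.00094835]), 'effort': array([ 1.38702667e-04, -5.94905233e+01, -3.34934700e+01,  7.00046774e-02,
        1.83191278e-02,  7.86951837e-08]), 'eef_pos': array([0.2743852 , 0.56105331, 0.21394544]), 'orientation': array([[ 4.39293297e-01, -5.48961149e-04, -8.98343530e-01],
       [ 8.98342831e-01, -1.12075621e-03,  4.39293640e-01],
       [-1.24797923e-03, -9.99999221e-01,  8.14621975e-07]]), 'force': array([ 0.87984694, -0.77586794, -0.25467262]), 'moment': array([-0.00783622,  0.02620791, -0.00717325]), 'width': 1.000463897893733}
```

View pics/scene.png

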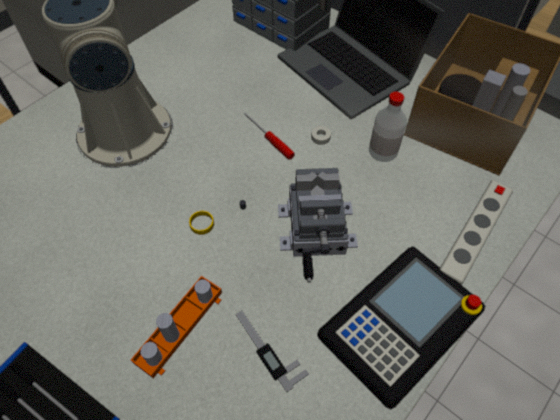

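View pics/top.png

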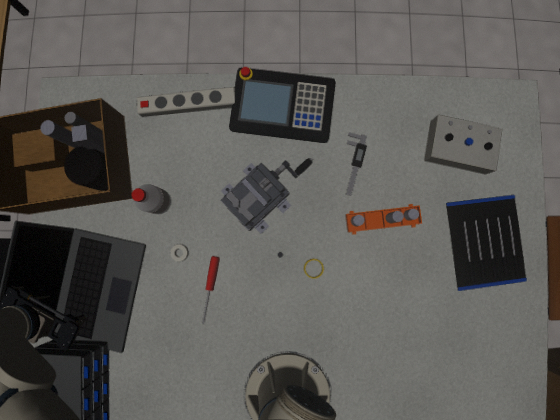

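The scene view shows the rack around (178,327) with blanks near (203,290), (167,325) and (150,352), and the vice around (318,215) with its knob at (308,267). In the top view the rack is at (384,218), the vice at (256,196) and the knob at (303,167). Next I'll enlarge both.

Run:
```python
from h import *
a=cv2.imread('pics/scene.png');b=cv2.imread('pics/top.png')
def c(i,x,y,w=100,h=75): return cv2.resize(i[y:y+h,x:x+w],(400,300),interpolation=cv2.INTER_CUBIC)
m=np.vstack([np.hstack([c(a,127,272,133,100),c(a,260,165,160,120)]),np.hstack([c(b,335,180),c(b,215,145)])])
cv2.imwrite('pics/m1.png',m)
```

```text
(no output)
```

View pics/m1.png

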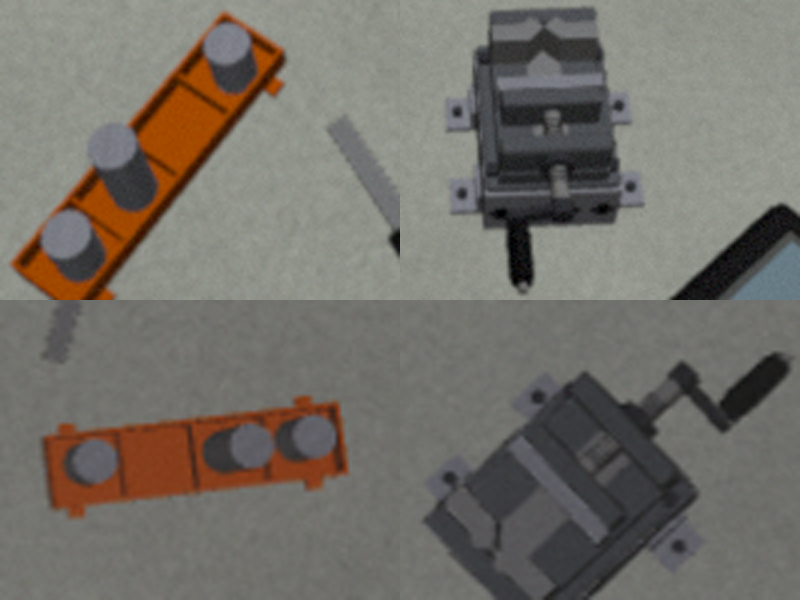

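The top-left panel shows the long blank is the middle one: scene pixel (165,321), top pixel (398,216). The vice lug holes and crank are clear in both views, so I'll triangulate those.

```bash
cat >> h.py <<'E'
def tri(s1,p1,s2,p2):
    o1,d1=ray(s1,*p1);o2,d2=ray(s2,*p2)
    t=np.linalg.lstsq(np.c_[d1,-d2],o2-o1,rcond=None)[0]
    a,b=o1+d1*t[0],o2+d2*t[1]; return (a+b)/2,np.linalg.norm(a-b)
E
python3 - <<'E'
from h import *
S=snap('scene');Tp=snap('top')
P={'blanktop':((165.2,320.9),(397.75,216.5)),'holeLc':((284.8,242.2),(284.75,206.75)),'holeRc':((352.4,239.8),(250,169.25)),'holeRf':((347.6,207.4),(227.25,189.5)),
'sa_top':((127+68/3,272+233/3),(335+312/4,180+136/4)),'sb_top':((127+228/3,272+46/3),(335+97/4,180+160/4))}
for k,(a,b) in P.items():
    p,e=tri(S,a,Tp,b); print(k,p.round(4),round(e,4))
for n,(a,b) in dict(blank=P['blanktop']).items(): print(onz(S,*a,.087),onz(Tp,*b,.087))
# knob end & root at whatever height
h=lambda X,Y:(215+(X-400)/4,145+(Y-300)/4)
g=lambda X,Y:(260+(X-400)/2.5,165+Y/2.5)
for n,a,b in [('knobend',g(522,287),h(783,358)),('knobroot',g(517,222),h(727,415)),('platemidtop L end',g(497,93),h(612,540)),('platemidtop R end',g(604,90),h(517,440))]:
    p,e=tri(S,a,Tp,b);print(n,p.round(4),round(e,4))
a=cv2.imread('pics/scene.png');b=cv2.imread('pics/top.png')
def c(i,x,y,w,h): return cv2.resize(i[y:y+h,x:x+w],(400,400),interpolation=cv2.INTER_CUBIC)
cv2.imwrite('pics/m2.png',cv2.convertScaleAbs(np.hstack([c(a,275,165,80,80),c(b,218,155,80,80)]),alpha=1.5))
E
```

```text
blanktop [ 0.522  -0.3035  0.0806] 0.0035
holeLc [0.5538 0.0125 0.0038] 0.0033
holeRc [0.6666 0.1176 0.0034] 0.0044
holeRf [0.6047 0.1847 0.0016] 0.003
sa_top [ 0.5305 -0.3569  0.0516] 0.0015
sb_top [ 0.5134 -0.2001  0.0511] 0.004
[ 0.52608377 -0.3030549   0.087     ] [ 0.52053866 -0.30309015  0.087     ]
knobend [ 0.679  -0.0599  0.0891] 0.0009
knobroot [ 0.639  -0.0196  0.0928] 0.0041
platemidtop L end [0.5508 0.0595 0.1086] 0.0061
platemidtop R end [0.6186 0.1245 0.1057] 0.0034
```

View pics/m2.png

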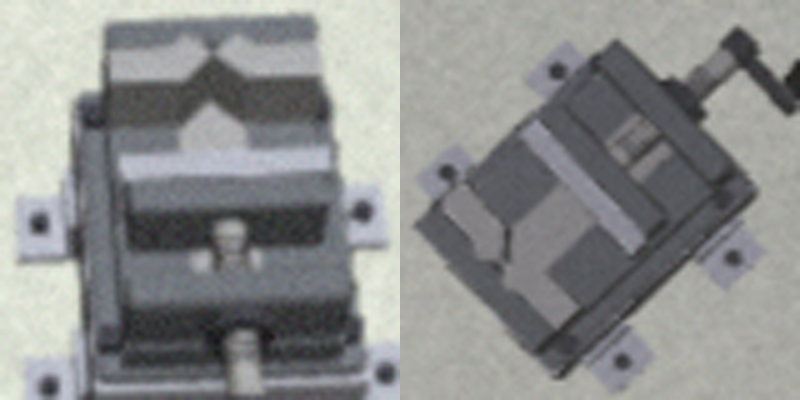

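In the enlargement the lug holes are at (39,222), (362,210), (48,385), (385,372) in the scene half and (446,172), (558,72), (622,360), (733,257) in the top half. The V points away from the crank.

Run:
```python
from h import *
S=snap('scene');Tp=snap('top')
g=lambda X,Y:(275+X/5-.4,165+Y/5-.4); h=lambda X,Y:(218+(X-400)/5-.4,155+Y/5-.4)
# order: Lf,Rf,Lc,Rc
A=[g(39,222),g(362,210),g(48,385),g(385,372)]; B=[h(622,360),h(446,172),h(733,257),h(558,72)]
for s,Q in((S,A),(Tp,B)):
    p=np.array([onz(s,*q,.004) for q in Q]); c=p.mean(0)
    fx=(p[0]+p[1]-p[2]-p[3])/2; ly=(p[0]+p[2]-p[1]-p[3])/2
    print(c.round(4),'sizes',np.linalg.norm(fx),np.linalg.norm(ly),'yaw',np.degrees(np.arctan2(fx[1],fx[0])),np.degrees(np.arctan2(ly[1],ly[0]))-90)
C=[]
for a,b in zip(A,B):
    p,e=tri(S,a,Tp,b); C.append(p); print(p.round(4),round(e,4))
def vf(c,yaw):
    R=np.array([[np.cos(yaw),-np.sin(yaw),0],[np.sin(yaw),np.cos(yaw),0],[0,0,1]]); return R
c=np.mean(C,0);c[2]=0;p=np.array(C);fx=p[0]+p[1]-p[2]-p[3];ly=p[0]+p[2]-p[1]-p[3]
yaw=(np.arctan2(fx[1],fx[0])+np.arctan2(ly[1],ly[0])-np.pi/2)/2;R=vf(c,yaw)
print('c',c,'yaw',yaw,np.degrees(yaw))
print('seat',c+R@[.0314,0,.086])
loc=lambda P:(R.T@(np.array(P)-c)).round(4)
for n,a,b,z in [('apex',g(212,52),h(501,255),.122),('plateL',g(122,155),h(635,250),.122),('plateR',g(330,150),h(530,122),.122)]:
    print(n,loc(onz(S,*a,z)),loc(onz(Tp,*b,z)))
H=lambda X,Y:(215+(X-400)/4,145+(Y-300)/4)
G=lambda X,Y:(260+(X-400)/2.5,165+Y/2.5)
for n,a,b in [('knobend',G(522,287),H(783,358)),('knobroot',G(517,222),H(727,415))]:
    q,e=tri(S,a,Tp,b);print(n,loc(q),e)
```

```text
[0.5785 0.0996 0.004 ] sizes 0.09012426746194345 0.15444922795863086 yaw 133.11572779755252 -226.86139070583903
[0.5796 0.0986 0.004 ] sizes 0.08983837327609466 0.15352751037055654 yaw 132.89899641022419 -226.35691258121096
[0.493  0.078  0.0075] 0.0004
[0.6046 0.1845 0.0054] 0.0002
[0.5544 0.0127 0.0071] 0.0007
[0.6656 0.1186 0.005 ] 0.0007
c [0.57937713 0.09846936 0.        ] yaw -0.8145306128009893 -46.66916639770131
seat [0.60092412 0.07562889 0.086     ]
apex [-0.053  -0.0007  0.122 ] [-0.0523  0.0026  0.122 ]
plateL [ 0.0007 -0.0439  0.122 ] [ 0.0023 -0.0447  0.122 ]
plateR [0.0024 0.045  0.122 ] [0.008  0.0451 0.122 ]
knobend [ 0.1836 -0.0362  0.0891] 0.0008812960782279424
knobroot [ 0.1268 -0.0377  0.0928] 0.004119973523718401
```

Both views agree on the vice within 1.5 mm: its centre is at (0.579, 0.099), yaw 133.2°, and the V apex falls at x = 53 mm as expected. The blank is at (0.523, -0.303). Now to move.

```bash
cat >> h.py <<'E'
from scipy.spatial.transform import Rotation as Ro
VC=np.array([.5794,.0988,0]); VY=np.radians(133.2)
VR=Ro.from_euler('z',VY).as_matrix()
def V(x,y,z): return VC+VR@np.array([x,y,z])
def go(P,yawdeg):
    s=arm.state(); R0=np.array(s['orientation']); y=np.radians(yawdeg)
    X=np.array([np.cos(y),np.sin(y),0]);Y=np.array([0,0,-1.]);R1=np.c_[X,Y,np.cross(X,Y)]
    print('t',s['clock'],'d_cm',(R0.T@(np.array(P)-s['eef_pos'])*100).round(2),'dr',np.degrees(Ro.from_matrix(R0.T@R1).as_rotvec()).round(2))
def st():
    s=arm.state(); print('t',round(s['clock'],2),'pos',np.round(s['eef_pos'],4),'vice',(VR.T@(s['eef_pos']-VC)).round(4),'F',np.round(s['force'],2),'Fv',(VR.T@s['force']).round(2),'w',round(s['width'],3))
E
python3 -c "
from h import *
go([.5233,-.303,.215],6.2); go([.5233,-.303,.0535],6.2)"
```

```text
t 0.3 d_cm [-6.671e+01 -3.000e-02 -6.032e+01] dr [ 2.000e-02  5.774e+01 -3.000e-02]
t 0.3 d_cm [-66.71  16.12 -60.32] dr [ 2.000e-02  5.774e+01 -3.000e-02]
```

{"api": "send_rows", "payload": {"delta_pos": [[-4.5, 0, -4], [-9, 0, -8], [-13.5, 0, -12], [-18, 0, -16], [-22.5, 0, -20.3]], "dr": [[0, 4, 0], [0, 8, 0], [0, 12, 0], [0, 16, 0], [0, 20, 0]], "claw": 1, "squeeze": 30}}

```text
clock: 0.92
eef_pos: [0.3583, 0.2685, 0.2148]
orientation: [[0.721, 0.001, -0.693], [0.693, 0.0, 0.721], [0.001, -1.0, -0.0]]
force: [1.5, -1.2, -0.1]
width: 0.996
```

{"api": "send_rows", "payload": {"delta_pos": [[-2.8, 0, -5.2], [-5.6, 0, -10.4], [-8.4, 0, -15.6], [-11.2, 0, -20.9], [-14, 0, -26.2]], "dr": [[0, 4, 0], [0, 8, 0], [0, 12, 0], [0, 16, 0], [0, 20, 0]]}}

```text
clock: 1.55
eef_pos: [0.4395, -0.0176, 0.2149]
orientation: [[0.915, 0.001, -0.404], [0.404, 0.0, 0.915], [0.001, -1.0, -0.0]]
force: [1.0, -0.8, 0.4]
width: 1.004
```

```bash
python3 -c "
from h import *
go([.5233,-.303,.215],6.2)"
```

```text
t 1.55 d_cm [ -3.85   0.   -29.5 ] dr [1.000e-02 1.761e+01 6.000e-02]
```

{"api": "send_rows", "payload": {"delta_pos": [[-0.8, 0, -6], [-1.6, 0, -12], [-2.4, 0, -18], [-3.2, 0, -24], [-3.85, 0, -29.5]], "dr": [[0, 4, 0], [0, 8, 0], [0, 12, 0], [0, 16, 0], [0, 17.6, 0]]}}

```text
clock: 2.17
eef_pos: [0.5239, -0.3031, 0.2146]
orientation: [[0.994, 0.0, -0.108], [0.108, -0.0, 0.994], [0.0, -1.0, -0.0]]
force: [-0.1, 0.3, 0.2]
width: 1.0
```

```bash
python3 -c "
from h import *
go([.5233,-.303,.0535],6.2)"
```

```text
t 2.175 d_cm [-0.06 16.11  0.02] dr [0.   0.02 0.02]
```

{"api": "send_rows", "payload": {"delta_pos": [[0, 3.5, 0], [0, 7, 0], [0, 10.5, 0], [0, 14, 0], [0, 16.1, 0]], "dr": [[0, 0, 0], [0, 0, 0], [0, 0, 0], [0, 0, 0], [0, 0, 0]]}}

```text
clock: 2.8
eef_pos: [0.5228, -0.3005, 0.0517]
orientation: [[0.994, -0.002, -0.11], [0.11, 0.001, 0.994], [-0.002, -1.0, 0.001]]
force: [-0.0, -0.0, 0.1]
width: 0.999
```

{"api": "send_rows", "payload": {"delta_pos": [[0, 0, 0], [0, 0, 0], [0, 0, 0], [0, 0, 0], [0, 0, 0]], "dr": [[0, 0, 0], [0, 0, 0], [0, 0, 0], [0, 0, 0], [0, 0, 0]], "claw": -1, "squeeze": 25}}

```text
clock: 3.42
eef_pos: [0.5238, -0.301, 0.0541]
orientation: [[0.994, 0.001, -0.11], [0.11, -0.0, 0.994], [0.001, -1.0, -0.0]]
force: [-0.3, 0.7, -0.4]
width: 0.48
```

```bash
python3 -c "
from h import *
st(); go(V(.0254,0,.150),43.2)"
```

```text
t 3.42 pos [ 0.5238 -0.301   0.0541] vice [-0.2534  0.3142  0.0541] F [-0.33  0.69 -0.38] Fv [ 0.73 -0.24 -0.38] w 0.48
t 3.425 d_cm [ 8.42 -9.6  41.15] dr [ 4.000e-02 -3.686e+01  3.000e-02]
```

{"api": "send_rows", "payload": {"delta_pos": [[0, 0, 0], [0, 0, 0], [0, 0, 0], [0, 0, 0], [0, 0, 0]], "dr": [[0, 0, 0], [0, 0, 0], [0, 0, 0], [0, 0, 0], [0, 0, 0]]}}

```text
clock: 4.05
eef_pos: [0.5236, -0.3009, 0.0536]
orientation: [[0.994, -0.0, -0.11], [0.11, -0.0, 0.994], [-0.0, -1.0, -0.0]]
force: [-0.8, 0.5, 2.2]
width: 0.343
```

{"api": "send_rows", "payload": {"delta_pos": [[0, -1, 0], [0, -4, 0], [0, -7, 0], [0, -10.5, 0], [0, -14, 0]], "dr": [[0, 0, 0], [0, 0, 0], [0, 0, 0], [0, 0, 0], [0, 0, 0]]}}

```text
clock: 4.68
eef_pos: [0.5234, -0.3007, 0.1951]
orientation: [[0.994, -0.0, -0.11], [0.11, 0.0, 0.994], [0.0, -1.0, 0.0]]
force: [0.4, -0.3, -1.2]
width: 0.343
```

```bash
python3 -c "
from h import *
st(); go(V(.0254,0,.195),43.2)"
```

```text
t 4.67 pos [ 0.5234 -0.3007  0.1951] vice [-0.2529  0.3143  0.1951] F [ 0.4  -0.31 -1.24] Fv [-0.5  -0.08 -1.24] w 0.343
t 4.675 d_cm [8.450e+00 1.000e-02 4.112e+01] dr [ -0.   -36.86   0.  ]
```

{"api": "send_rows", "payload": {"delta_pos": [[0.9, 0, 4.4], [1.9, 0, 9.5], [2.9, 0, 14.6], [4, 0, 19.8], [5, 0, 24.5]], "dr": [[0, -4, 0], [0, -8, 0], [0, -12, 0], [0, -16, 0], [0, -20, 0]]}}

```text
clock: 5.3
eef_pos: [0.5461, -0.05, 0.1941]
orientation: [[0.895, 0.0, -0.446], [0.446, 0.0, 0.895], [0.0, -1.0, -0.0]]
force: [0.7, 0.3, -1.4]
width: 0.345
```

```bash
python3 -c "
from h import *
go(V(.0254,0,.195),43.2)"
```

```text
t 5.3 d_cm [ 8.88 -0.09 14.27] dr [ 1.000e-02 -1.672e+01  2.000e-02]
```

{"api": "send_rows", "payload": {"delta_pos": [[2, 0, 3.5], [4, 0, 7], [6, 0, 10], [8, 0, 12.6], [8.9, 0, 14.2]], "dr": [[0, -4, 0], [0, -8, 0], [0, -12, 0], [0, -16, 0], [0, -16.7, 0]]}}

```text
clock: 5.92
eef_pos: [0.5631, 0.1163, 0.1939]
orientation: [[0.73, 0.0, -0.683], [0.683, 0.0, 0.73], [0.0, -1.0, -0.0]]
force: [-0.6, 0.0, -1.3]
width: 0.34
```

{"api": "send_rows", "payload": {"delta_pos": [[0, 1, 0], [0, 2, 0], [0, 3, 0], [0, 4, 0], [0, 4.8, 0]], "dr": [[0, 0, 0], [0, 0, 0], [0, 0, 0], [0, 0, 0], [0, 0, 0]]}}

```text
clock: 6.55
eef_pos: [0.5628, 0.1145, 0.1447]
orientation: [[0.731, -0.001, -0.682], [0.682, -0.0, 0.731], [-0.001, -1.0, 0.0]]
force: [-0.3, 0.2, -1.9]
width: 0.341
```

```bash
python3 -c "
from h import *
st(); go(V(.0254,0,.132),43.2)
a=snap('scene')['color'];b=snap('top')['color']
def c(i,x,y): return cv2.resize(i[y:y+80,x:x+80],(400,400),interpolation=cv2.INTER_CUBIC)
cv2.imwrite('pics/m3.png',cv2.convertScaleAbs(np.hstack([c(a,275,145),c(b,205,155)])[:,:,::-1],alpha=1.5))"
```

```text
t 6.55 pos [0.5628 0.1145 0.1447] vice [0.0228 0.0014 0.1447] F [-0.27  0.16 -1.94] Fv [ 0.3   0.09 -1.94] w 0.341
t 6.55 d_cm [0.14 1.27 0.26] dr [-0.02 -0.19 -0.03]
```

View pics/m3.png

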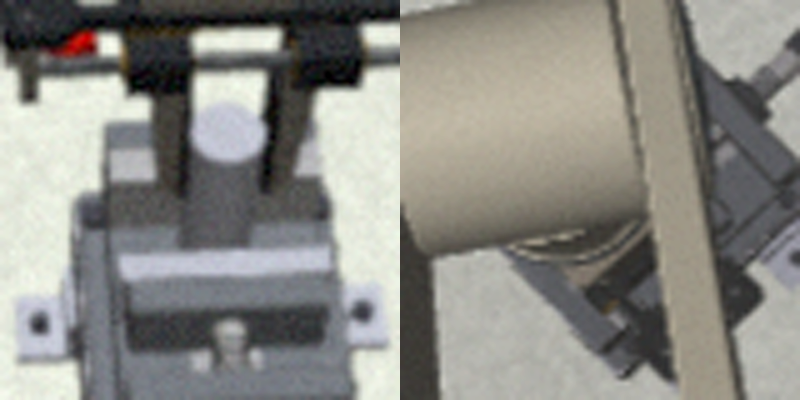

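The blank is held upright between the jaws, with its top at scene crop (229,132). Next I'll check its position in the vice frame.

```bash
python3 -c "
from h import *
s=snap('scene'); print((VR.T@(onz(s,320.4,171,.178)-VC)).round(4))
st()"
```

```text
[1.91e-02 1.00e-04 1.78e-01]
t 6.7 pos [0.5627 0.1147 0.1451] vice [0.023  0.0013 0.1451] F [ 0.79  0.09 -1.08] Fv [-0.48 -0.64 -1.08] w 0.344
```

{"api": "send_rows", "payload": {"delta_pos": [[0.1, 0.4, 0.2], [0.1, 0.8, 0.3], [0.1, 1.0, 0.3], [0.1, 1.0, 0.3], [0.1, 1.0, 0.3]], "dr": [[0, 0, 0], [0, 0, 0], [0, 0, 0], [0, 0, 0], [0, 0, 0]]}}

```text
clock: 7.32
eef_pos: [0.5618, 0.1178, 0.1357]
orientation: [[0.731, 0.0, -0.683], [0.683, 0.0, 0.731], [0.0, -1.0, -0.0]]
force: [0.2, 0.8, -1.8]
width: 0.341
```

{"api": "send_rows", "payload": {"delta_pos": [[0, 0.1, 0], [0, 0.15, 0], [0, 0.2, 0], [0, 0.2, 0], [0, 0.2, 0]], "dr": [[0, 0, 0], [0, 0, 0], [0, 0, 0], [0, 0, 0], [0, 0, 0]]}}

```text
clock: 7.95
eef_pos: [0.5617, 0.1178, 0.1336]
orientation: [[0.731, -0.0, -0.683], [0.683, -0.0, 0.731], [-0.0, -1.0, 0.0]]
force: [0.5, 0.6, -1.4]
width: 0.338
```

{"api": "send_rows", "payload": {"delta_pos": [[0, 0.05, 0], [0, 0.1, 0], [0, 0.1, 0], [0, 0.1, 0], [0, 0.1, 0]], "dr": [[0, 0, 0], [0, 0, 0], [0, 0, 0], [0, 0, 0], [0, 0, 0]]}}

```text
clock: 8.57
eef_pos: [0.5617, 0.1178, 0.1327]
orientation: [[0.731, 0.0, -0.683], [0.683, -0.0, 0.731], [0.0, -1.0, -0.0]]
force: [-0.6, -0.1, 0.7]
width: 0.346
```

{"api": "send_rows", "payload": {"delta_pos": [[0, 0.03, 0], [0, 0.05, 0], [0, 0.05, 0], [0, 0.05, 0], [0, 0.05, 0]], "dr": [[0, 0, 0], [0, 0, 0], [0, 0, 0], [0, 0, 0], [0, 0, 0]]}}

```text
clock: 9.2
eef_pos: [0.5618, 0.1177, 0.1326]
orientation: [[0.731, 0.0, -0.683], [0.683, -0.0, 0.731], [0.0, -1.0, -0.0]]
force: [-1.9, -0.6, 5.8]
width: 0.345
```

Contact at 5.8 N. Release the blank, partly opening first, then rise.

{"api": "send_rows", "payload": {"delta_pos": [[0, -0.04, 0], [0, -0.04, 0], [0, -0.04, 0], [0, -0.04, 0], [0, -0.04, 0]], "dr": [[0, 0, 0], [0, 0, 0], [0, 0, 0], [0, 0, 0], [0, 0, 0]], "claw": 0.5}}

```text
clock: 9.82
eef_pos: [0.5617, 0.1178, 0.1324]
orientation: [[0.731, -0.0, -0.683], [0.683, -0.0, 0.731], [-0.0, -1.0, 0.0]]
force: [0.4, 0.7, 0.0]
width: 0.748
```

{"api": "send_rows", "payload": {"delta_pos": [[0, -1, 0], [0, -3, 0], [0, -5, 0], [0, -7, 0], [0, -9, 0]], "dr": [[0, 0, 0], [0, 0, 0], [0, 0, 0], [0, 0, 0], [0, 0, 0]]}}

```text
clock: 10.45
eef_pos: [0.5618, 0.1178, 0.2239]
orientation: [[0.731, 0.001, -0.683], [0.683, 0.0, 0.731], [0.001, -1.0, -0.0]]
force: [-0.9, 0.2, -0.1]
width: 0.749
```

```bash
python3 -c "
from h import *
st(); go(V(-.155,.0353,.2),43.2)"
```

```text
t 10.45 pos [0.5618 0.1178 0.2239] vice [ 2.590e-02 -1.000e-04  2.239e-01] F [-0.86  0.2  -0.1 ] Fv [ 0.73  0.49 -0.1 ] w 0.749
t 10.45 d_cm [ -3.49   2.39 -18.1 ] dr [ 0.02 -0.16  0.03]
```

{"api": "send_rows", "payload": {"delta_pos": [[-0.7, 0.4, -4], [-1.4, 0.8, -8], [-2.1, 1.2, -12], [-2.8, 1.6, -16], [-3.5, 2.4, -18.1]], "dr": [[0, 0, 0], [0, 0, 0], [0, 0, 0], [0, 0, 0], [0, 0, 0]], "claw": 0.2}}

```text
clock: 11.08
eef_pos: [0.6608, -0.04, 0.199]
orientation: [[0.732, 0.001, -0.682], [0.682, -0.0, 0.732], [0.001, -1.0, -0.001]]
force: [0.2, 0.9, 0.2]
width: 0.599
```

```bash
python3 -c "
from h import *
st()
a=snap('scene');b=snap('top')
def c(i,x,y): return cv2.resize(i[y:y+100,x:x+100],(400,400),interpolation=cv2.INTER_CUBIC)
cv2.imwrite('pics/m4.png',cv2.convertScaleAbs(np.hstack([c(a['color'],260,185),c(b['color'],215,125)])[:,:,::-1],alpha=1.5))
T=lambda s,x,y:tuple(np.round(((np.array(proj(s,V(*x)))-y)*4),0))
for x in [(-.1285,.0353,.09),(-.155,.0353,.09),(-.1815,.0353,.09)]: print(T(a,x,(260,185)),T(b,x,(215,125)))"
```

```text
t 11.07 pos [ 0.6608 -0.04    0.199 ] vice [-0.1569  0.0357  0.199 ] F [0.24 0.88 0.22] Fv [ 0.48 -0.78  0.22] w 0.599
(np.float64(188.0), np.float64(280.0)) (np.float64(324.0), np.float64(190.0))
(np.float64(192.0), np.float64(327.0)) (np.float64(352.0), np.float64(164.0))
(np.float64(196.0), np.float64(374.0)) (np.float64(379.0), np.float64(139.0))
```

View pics/m4.png

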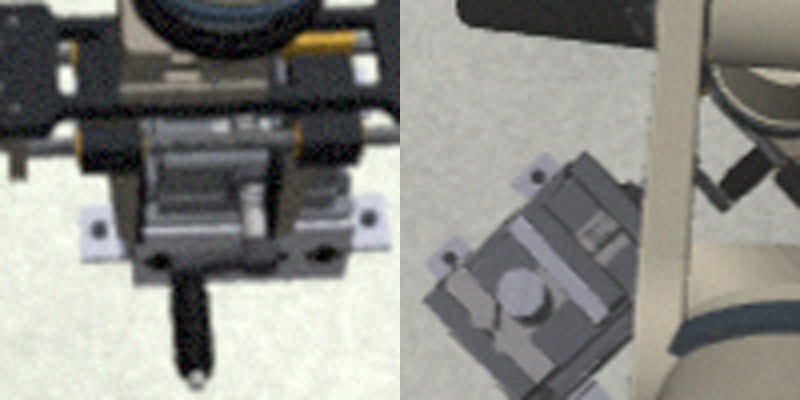

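The blank stands upright in front of the V (top crop near (524,293)), and the knob is where predicted, around scene crop (192,325). Descend on the knob and grip it.

{"api": "send_rows", "payload": {"delta_pos": [[0, 3.5, 0], [0, 7, 0], [0, 10, 0], [0, 12, 0], [0, 12.6, 0]], "dr": [[0, 0, 0], [0, 0, 0], [0, 0, 0], [0, 0, 0], [0, 0, 0]]}}

```text
clock: 11.8
eef_pos: [0.6588, -0.0377, 0.0716]
orientation: [[0.731, -0.002, -0.683], [0.683, 0.0, 0.731], [-0.001, -1.0, 0.001]]
force: [-1.0, -0.1, -0.7]
width: 0.601
```

{"api": "send_rows", "payload": {"delta_pos": [[0, 0, 0], [0, 0, 0], [0, 0, 0], [0, 0, 0], [0, 0, 0]], "dr": [[0, 0, 0], [0, 0, 0], [0, 0, 0], [0, 0, 0], [0, 0, 0]], "claw": -1, "squeeze": 30}}

```text
clock: 12.42
eef_pos: [0.6594, -0.0391, 0.0729]
orientation: [[0.731, -0.0, -0.683], [0.683, -0.001, 0.731], [-0.001, -1.0, -0.0]]
force: [-3.2, -4.7, 3.4]
width: 0.209
```

```bash
python3 -c "
from h import *
st()"
```

```text
t 12.43 pos [ 0.6594 -0.0391  0.0729] vice [-0.1553  0.0361  0.0729] F [-3.21 -4.72  3.4 ] Fv [-1.24  5.57  3.4 ] w 0.209
```

```bash
cat >> h.py <<'E'
def circ(t0,t1,n=5):
    "rows (cm, tool axes) from crank angle t0 to t1 (deg)"
    for a,b in zip(np.arange(t0,t1-1e-6,(t1-t0)/max(1,round(abs(t1-t0)/60))),np.arange(t0,t1-1e-6,(t1-t0)/max(1,round(abs(t1-t0)/60)))+(t1-t0)/max(1,round(abs(t1-t0)/60))):
        r=np.radians(np.linspace(a,b,n+1)[1:]);a0=np.radians(a)
        print(round(a,1),round(b,1),np.c_[-3.8*(np.cos(r)-np.cos(a0)),-3.8*(np.sin(r)-np.sin(a0)),.8*(r-a0)/2/np.pi].round(2).tolist())
E
python3 -c "
from h import *
circ(-18,12)"
```

```text
-18.0 12.0 [[-0.1, -0.38, 0.01], [-0.17, -0.78, 0.03], [-0.19, -1.17, 0.04], [-0.17, -1.57, 0.05], [-0.1, -1.96, 0.07]]
```

{"api": "send_rows", "payload": {"delta_pos": [[-0.1, -0.38, 0.01], [-0.17, -0.78, 0.03], [-0.19, -1.17, 0.04], [-0.17, -1.57, 0.05], [-0.1, -1.96, 0.07]], "dr": [[0, 0, 0], [0, 0, 0], [0, 0, 0], [0, 0, 0], [0, 0, 0]]}}

```text
clock: 13.05
eef_pos: [0.6579, -0.0395, 0.0916]
orientation: [[0.731, -0.001, -0.683], [0.683, -0.001, 0.731], [-0.002, -1.0, -0.0]]
force: [-0.5, -7.0, -4.7]
width: 0.208
```

```bash
python3 -c "
from h import *
st();circ(12,72)"
```

```text
t 13.05 pos [ 0.6579 -0.0395  0.0916] vice [-0.1546  0.0375  0.0916] F [-0.52 -6.98 -4.73] Fv [-4.73  5.16 -4.73] w 0.208
12.0 72.0 [[0.25, -0.76, 0.03], [0.64, -1.44, 0.05], [1.17, -2.03, 0.08], [1.82, -2.5, 0.11], [2.54, -2.82, 0.13]]
```

{"api": "send_rows", "payload": {"delta_pos": [[0.2, -0.76, 0.02], [0.59, -1.44, 0.04], [1.12, -2.03, 0.07], [1.77, -2.5, 0.09], [2.49, -2.82, 0.11]], "dr": [[0, 0, 0], [0, 0, 0], [0, 0, 0], [0, 0, 0], [0, 0, 0]]}}

```text
clock: 13.68
eef_pos: [0.675, -0.0216, 0.1205]
orientation: [[0.731, -0.002, -0.683], [0.683, -0.001, 0.731], [-0.002, -1.0, 0.0]]
force: [-3.6, -5.3, 0.7]
width: 0.208
```

```bash
python3 -c "
from h import *
st();circ(72,132)"
```

```text
t 13.68 pos [ 0.675  -0.0216  0.1205] vice [-0.1532  0.0127  0.1205] F [-3.58 -5.35  0.67] Fv [-1.45  6.27  0.67] w 0.208
72.0 132.0 [[0.78, -0.17, 0.03], [1.57, -0.17, 0.05], [2.35, -0.0, 0.08], [3.07, 0.32, 0.11], [3.72, 0.79, 0.13]]
```

```bash
python3 -c "
from h import *
circ(132,432)"
```

```text
132.0 192.0 [[0.53, 0.59, 0.03], [0.93, 1.28, 0.05], [1.17, 2.03, 0.08], [1.26, 2.82, 0.11], [1.17, 3.61, 0.13]]
192.0 252.0 [[-0.25, 0.76, 0.03], [-0.64, 1.44, 0.05], [-1.17, 2.03, 0.08], [-1.82, 2.5, 0.11], [-2.54, 2.82, 0.13]]
252.0 312.0 [[-0.78, 0.17, 0.03], [-1.57, 0.17, 0.05], [-2.35, 0.0, 0.08], [-3.07, -0.32, 0.11], [-3.72, -0.79, 0.13]]
312.0 372.0 [[-0.53, -0.59, 0.03], [-0.93, -1.28, 0.05], [-1.17, -2.03, 0.08], [-1.26, -2.82, 0.11], [-1.17, -3.61, 0.13]]
372.0 432.0 [[0.25, -0.76, 0.03], [0.64, -1.44, 0.05], [1.17, -2.03, 0.08], [1.82, -2.5, 0.11], [2.54, -2.82, 0.13]]
```

{"api": "send_rows", "payload": {"delta_pos": [[0.78, -0.17, 0.03], [1.57, -0.17, 0.05], [2.35, 0, 0.08], [3.07, 0.32, 0.11], [3.72, 0.79, 0.13]], "dr": [[0, 0, 0], [0, 0, 0], [0, 0, 0], [0, 0, 0], [0, 0, 0]]}}

```text
clock: 14.3
eef_pos: [0.702, 0.0058, 0.1126]
orientation: [[0.731, -0.001, -0.683], [0.683, 0.0, 0.731], [-0.0, -1.0, 0.0]]
force: [-4.6, -2.5, 2.1]
width: 0.208
```

{"api": "send_rows", "payload": {"delta_pos": [[0.53, 0.59, 0.03], [0.93, 1.28, 0.05], [1.17, 2.03, 0.08], [1.26, 2.82, 0.11], [1.17, 3.61, 0.13]], "dr": [[0, 0, 0], [0, 0, 0], [0, 0, 0], [0, 0, 0], [0, 0, 0]]}}

```text
clock: 14.92
eef_pos: [0.7094, 0.0146, 0.0758]
orientation: [[0.731, -0.001, -0.683], [0.683, -0.0, 0.731], [-0.001, -1.0, 0.001]]
force: [-6.6, -3.1, 7.7]
width: 0.208
```

{"api": "send_rows", "payload": {"delta_pos": [[-0.25, 0.76, 0.03], [-0.64, 1.44, 0.05], [-1.17, 2.03, 0.08], [-1.82, 2.5, 0.11], [-2.54, 2.82, 0.13]], "dr": [[0, 0, 0], [0, 0, 0], [0, 0, 0], [0, 0, 0], [0, 0, 0]]}}

```text
clock: 15.55
eef_pos: [0.6917, -0.0006, 0.0489]
orientation: [[0.731, 0.003, -0.682], [0.682, 0.002, 0.731], [0.004, -1.0, -0.001]]
force: [-1.3, 4.6, 10.7]
width: 0.21
```

```bash
cat >> h.py <<'E'
def ft(t):
    f=VR.T@np.array(arm.state()['force']);t=np.radians(t)
    print('tang',round(-f[1]*np.sin(t)+f[2]*np.cos(t),2),'rad',round(f[1]*np.cos(t)+f[2]*np.sin(t),2),'ax',round(f[0],2))
E
python3 -c "
from h import *
st();ft(252)"
```

```text
t 15.55 pos [ 6.917e-01 -6.000e-04  4.890e-02] vice [-0.1493 -0.0139  0.0489] F [-1.25  4.59 10.73] Fv [ 4.21 -2.23 10.73] w 0.21
tang -5.44 rad -9.52 ax 4.21
```

{"api": "send_rows", "payload": {"delta_pos": [[-0.78, 0.12, 0.03], [-1.57, 0.07, 0.05], [-2.35, -0.1, 0.08], [-3.07, -0.42, 0.11], [-3.72, -0.89, 0.13]], "dr": [[0, 0, 0], [0, 0, 0], [0, 0, 0], [0, 0, 0], [0, 0, 0]]}}

```text
clock: 16.18
eef_pos: [0.6621, -0.0264, 0.0564]
orientation: [[0.731, -0.0, -0.683], [0.683, 0.0, 0.731], [-0.0, -1.0, 0.0]]
force: [3.2, 0.6, -5.7]
width: 0.21
```

```bash
python3 -c "
from h import *
st();ft(312)"
```

```text
t 16.18 pos [ 0.6621 -0.0264  0.0564] vice [-0.1479  0.0254  0.0564] F [ 3.16  0.56 -5.73] Fv [-1.76 -2.69 -5.73] w 0.21
tang -5.83 rad 2.46 ax -1.76
```

{"api": "send_rows", "payload": {"delta_pos": [[-0.53, -0.59, 0.03], [-0.93, -1.28, 0.05], [-1.17, -2.03, 0.08], [-1.26, -2.82, 0.11], [-1.17, -3.61, 0.13]], "dr": [[0, 0, 0], [0, 0, 0], [0, 0, 0], [0, 0, 0], [0, 0, 0]]}}

```text
clock: 16.8
eef_pos: [0.6526, -0.0335, 0.0937]
orientation: [[0.731, -0.001, -0.683], [0.683, -0.0, 0.731], [-0.001, -1.0, 0.0]]
force: [0.4, -1.4, -6.3]
width: 0.213
```

```bash
python3 -c "
from h import *
st();ft(372)"
```

```text
t 16.8 pos [ 0.6526 -0.0335  0.0937] vice [-0.1466  0.0373  0.0937] F [ 0.39 -1.35 -6.26] Fv [-1.25  0.64 -6.26] w 0.213
tang -6.26 rad -0.67 ax -1.25
```

```bash
python3 -c "
from h import *
a=snap('scene')['color'][135:235,260:380]
cv2.imwrite('pics/m5.png',cv2.convertScaleAbs(cv2.resize(a[:,:,::-1],(720,600),interpolation=cv2.INTER_CUBIC),alpha=1.5))
s=snap('scene')
for x,z in [(0,.122),(.005,.122),(.01,.122),(.0154,.122),(.04,.122),(.054,.122)]:
  print(x,[tuple(np.round((np.array(proj(s,V(x,y,z)))-(260,135)+.4)*6)) for y in(.045,0,-.045)])"
```

```text
0 [(np.float64(234.0), np.float64(364.0)), (np.float64(360.0), np.float64(359.0)), (np.float64(486.0), np.float64(354.0))]
0.005 [(np.float64(233.0), np.float64(352.0)), (np.float64(359.0), np.float64(348.0)), (np.float64(484.0), np.float64(343.0))]
0.01 [(np.float64(232.0), np.float64(341.0)), (np.float64(357.0), np.float64(336.0)), (np.float64(483.0), np.float64(332.0))]
0.0154 [(np.float64(231.0), np.float64(329.0)), (np.float64(356.0), np.float64(324.0)), (np.float64(481.0), np.float64(320.0))]
0.04 [(np.float64(227.0), np.float64(275.0)), (np.float64(350.0), np.float64(270.0)), (np.float64(474.0), np.float64(265.0))]
0.054 [(np.float64(224.0), np.float64(244.0)), (np.float64(347.0), np.float64(240.0)), (np.float64(469.0), np.float64(235.0))]
```

View pics/m5.png

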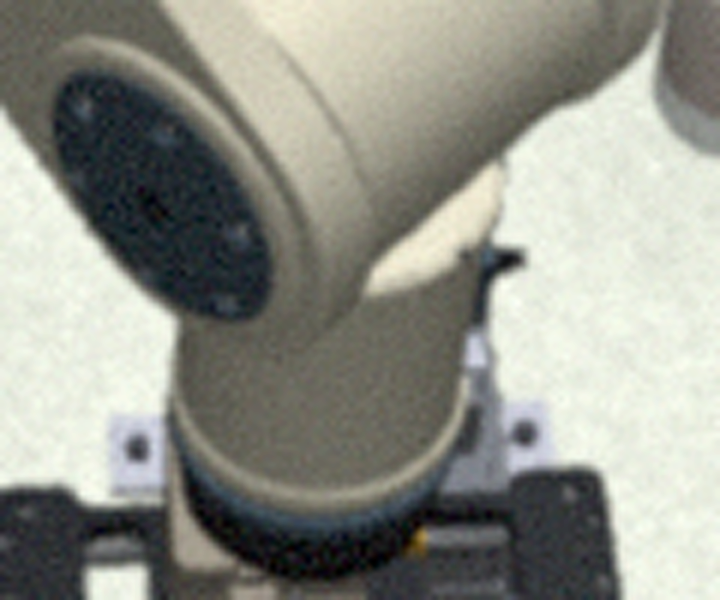

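The arm hides most of the jaw; only the right end of the plate shows, near (475,350). Its front edge corresponds to x of about 7–8.5 mm, which leaves roughly 7–8 mm (about 300°) to go. I'll continue to about 530°, then take small steps.

{"api": "send_rows", "payload": {"delta_pos": [[0.25, -0.76, 0.03], [0.64, -1.44, 0.05], [1.17, -2.03, 0.08], [1.82, -2.5, 0.11], [2.54, -2.82, 0.13]], "dr": [[0, 0, 0], [0, 0, 0], [0, 0, 0], [0, 0, 0], [0, 0, 0]]}}

```text
clock: 17.52
eef_pos: [0.6706, -0.0147, 0.1214]
orientation: [[0.731, -0.001, -0.683], [0.683, -0.0, 0.731], [-0.001, -1.0, 0.0]]
force: [-3.0, -4.0, -6.5]
width: 0.211
```

```bash
python3 -c "
from h import *
st();ft(432)"
```

```text
t 17.52 pos [ 0.6706 -0.0147  0.1214] vice [-0.1451  0.0112  0.1214] F [-2.98 -3.98 -6.53] Fv [-0.86  4.89 -6.53] w 0.211
tang -6.67 rad -4.7 ax -0.86
```

{"api": "send_rows", "payload": {"delta_pos": [[0.78, -0.17, 0.03], [1.57, -0.17, 0.05], [2.35, 0, 0.08], [3.07, 0.32, 0.11], [3.72, 0.79, 0.13]], "dr": [[0, 0, 0], [0, 0, 0], [0, 0, 0], [0, 0, 0], [0, 0, 0]]}}

```text
clock: 18.15
eef_pos: [0.6963, 0.0114, 0.1133]
orientation: [[0.731, -0.002, -0.683], [0.683, -0.001, 0.731], [-0.002, -1.0, 0.001]]
force: [-7.0, -5.6, -1.8]
width: 0.212
```

```bash
python3 -c "
from h import *
st();ft(492)
for t in range(492,812,20): circ(t,t+20)"
```

```text
t 18.15 pos [0.6963 0.0114 0.1133] vice [-0.1437 -0.0254  0.1133] F [-7.04 -5.6  -1.77] Fv [ 0.74  8.96 -1.77] w 0.212
tang -5.47 rad -7.31 ax 0.74
492.0 512.0 [[0.19, 0.18, 0.01], [0.37, 0.38, 0.02], [0.53, 0.59, 0.03], [0.68, 0.81, 0.04], [0.81, 1.04, 0.04]]
512.0 532.0 [[0.12, 0.24, 0.01], [0.22, 0.48, 0.02], [0.3, 0.74, 0.03], [0.36, 0.99, 0.04], [0.41, 1.26, 0.04]]
532.0 552.0 [[0.03, 0.26, 0.01], [0.04, 0.53, 0.02], [0.03, 0.79, 0.03], [0.0, 1.06, 0.04], [-0.05, 1.32, 0.04]]
552.0 572.0 [[-0.06, 0.26, 0.01], [-0.15, 0.51, 0.02], [-0.25, 0.76, 0.03], [-0.36, 0.99, 0.04], [-0.49, 1.22, 0.04]]
572.0 592.0 [[-0.15, 0.22, 0.01], [-0.31, 0.43, 0.02], [-0.49, 0.63, 0.03], [-0.68, 0.81, 0.04], [-0.88, 0.98, 0.04]]
592.0 612.0 [[-0.21, 0.16, 0.01], [-0.44, 0.3, 0.02], [-0.67, 0.42, 0.03], [-0.92, 0.53, 0.04], [-1.17, 0.62, 0.04]]
612.0 632.0 [[-0.25, 0.07, 0.01], [-0.51, 0.13, 0.02], [-0.78, 0.17, 0.03], [-1.04, 0.18, 0.04], [-1.31, 0.18, 0.04]]
632.0 652.0 [[-0.26, -0.02, 0.01], [-0.53, -0.06, 0.02], [-0.79, -0.11, 0.03], [-1.04, -0.18, 0.04], [-1.29, -0.27, 0.04]]
652.0 672.0 [[-0.24,
[... 237 characters left out ...]
[-0.12, -0.24, 0.01], [-0.22, -0.48, 0.02], [-0.3, -0.74, 0.03], [-0.36, -0.99, 0.04], [-0.41, -1.26, 0.04]]
712.0 732.0 [[-0.03, -0.26, 0.01], [-0.04, -0.53, 0.02], [-0.03, -0.79, 0.03], [-0.0, -1.06, 0.04], [0.05, -1.32, 0.04]]
732.0 752.0 [[0.06, -0.26, 0.01], [0.15, -0.51, 0.02], [0.25, -0.76, 0.03], [0.36, -0.99, 0.04], [0.49, -1.22, 0.04]]
752.0 772.0 [[0.15, -0.22, 0.01], [0.31, -0.43, 0.02], [0.49, -0.63, 0.03], [0.68, -0.81, 0.04], [0.88, -0.98, 0.04]]
772.0 792.0 [[0.21, -0.16, 0.01], [0.44, -0.3, 0.02], [0.67, -0.42, 0.03], [0.92, -0.53, 0.04], [1.17, -0.62, 0.04]]
792.0 812.0 [[0.25, -0.07, 0.01], [0.51, -0.13, 0.02], [0.78, -0.17, 0.03], [1.04, -0.18, 0.04], [1.31, -0.18, 0.04]]
```

{"api": "send_rows", "payload": {"delta_pos": [[0.35, 0.4, 0.02], [0.64, 0.84, 0.04], [0.88, 1.33, 0.05], [1.06, 1.83, 0.07], [1.17, 2.35, 0.09]], "dr": [[0, 0, 0], [0, 0, 0], [0, 0, 0], [0, 0, 0], [0, 0, 0]]}}

```text
clock: 18.77
eef_pos: [0.7047, 0.0204, 0.0906]
orientation: [[0.731, -0.001, -0.683], [0.683, 0.0, 0.731], [-0.0, -1.0, 0.001]]
force: [-6.8, -3.6, 4.3]
width: 0.206
```

```bash
python3 -c "
from h import *
st();ft(532)"
```

```text
t 18.77 pos [0.7047 0.0204 0.0906] vice [-0.1429 -0.0377  0.0906] F [-6.77 -3.59  4.35] Fv [2.02 7.39 4.35] w 0.206
tang -5.33 rad -6.72 ax 2.02
```

{"api": "send_rows", "payload": {"delta_pos": [[0.03, 0.26, 0.01], [0.04, 0.53, 0.02], [0.03, 0.79, 0.03], [0, 1.06, 0.04], [-0.05, 1.32, 0.04]], "dr": [[0, 0, 0], [0, 0, 0], [0, 0, 0], [0, 0, 0], [0, 0, 0]]}}

```text
clock: 19.4
eef_pos: [0.7043, 0.0206, 0.0779]
orientation: [[0.731, -0.0, -0.683], [0.683, 0.001, 0.731], [0.0, -1.0, 0.0]]
force: [-6.6, -2.3, 7.2]
width: 0.21
```

```bash
python3 -c "
from h import *
st();ft(552)"
```

```text
t 19.4 pos [0.7043 0.0206 0.0779] vice [-0.1425 -0.0375  0.0779] F [-6.64 -2.31  7.19] Fv [2.86 6.42 7.19] w 0.21
tang -5.7 rad -7.78 ax 2.86
```

{"api": "send_rows", "payload": {"delta_pos": [[-0.09, 0.26, 0.01], [-0.2, 0.51, 0.02], [-0.3, 0.76, 0.03], [-0.41, 0.99, 0.04], [-0.54, 1.22, 0.04]], "dr": [[0, 0, 0], [0, 0, 0], [0, 0, 0], [0, 0, 0], [0, 0, 0]]}}

```text
clock: 20.02
eef_pos: [0.701, 0.018, 0.0662]
orientation: [[0.731, 0.002, -0.682], [0.682, 0.002, 0.731], [0.003, -1.0, -0.0]]
force: [-5.7, 1.7, 7.6]
width: 0.207
```

```bash
python3 -c "
from h import *
ft(572)"
```

```text
tang -4.87 rad -6.53 ax 5.11
```

{"api": "send_rows", "payload": {"delta_pos": [[-0.15, 0.22, 0.01], [-0.31, 0.43, 0.02], [-0.49, 0.63, 0.03], [-0.68, 0.81, 0.04], [-0.88, 0.98, 0.04]], "dr": [[0, 0, 0], [0, 0, 0], [0, 0, 0], [0, 0, 0], [0, 0, 0]]}}

```text
clock: 20.65
eef_pos: [0.6952, 0.013, 0.0566]
orientation: [[0.731, 0.004, -0.682], [0.682, 0.003, 0.731], [0.004, -1.0, -0.001]]
force: [-2.3, 5.6, 6.0]
width: 0.206
```

```bash
python3 -c "
from h import *
ft(592)"
```

```text
tang -5.35 rad -3.42 ax 5.64
```

{"api": "send_rows", "payload": {"delta_pos": [[-0.21, 0.16, 0.01], [-0.44, 0.3, 0.02], [-0.67, 0.42, 0.02], [-0.92, 0.53, 0.02], [-1.17, 0.62, 0.03]], "dr": [[0, 0, 0], [0, 0, 0], [0, 0, 0], [0, 0, 0], [0, 0, 0]]}}

```text
clock: 21.28
eef_pos: [0.687, 0.0058, 0.05]
orientation: [[0.731, 0.005, -0.682], [0.682, 0.003, 0.731], [0.006, -1.0, -0.001]]
force: [1.9, 8.2, 1.3]
width: 0.207
```

```bash
python3 -c "
from h import *
ft(612)"
```

```text
tang -7.06 rad 0.97 ax 4.64
```

{"api": "send_rows", "payload": {"delta_pos": [[-0.13, 0.04, 0], [-0.25, 0.07, 0.01], [-0.38, 0.1, 0.01], [-0.51, 0.13, 0.02], [-0.64, 0.15, 0.02]], "dr": [[0, 0, 0], [0, 0, 0], [0, 0, 0], [0, 0, 0], [0, 0, 0]]}}

```text
clock: 21.9
eef_pos: [0.6821, 0.0015, 0.048]
orientation: [[0.731, 0.004, -0.682], [0.682, 0.003, 0.731], [0.005, -1.0, -0.001]]
force: [2.7, 7.7, -2.8]
width: 0.21
```

```bash
python3 -c "
from h import *
ft(622)"
```

```text
tang -6.81 rad 3.77 ax 3.74
```

{"api": "send_rows", "payload": {"delta_pos": [[-0.26, 0.04, 0.01], [-0.53, 0.06, 0.02], [-0.79, 0.05, 0.02], [-1.06, 0.02, 0.03], [-1.32, -0.02, 0.03]], "dr": [[0, 0, 0], [0, 0, 0], [0, 0, 0], [0, 0, 0], [0, 0, 0]]}}

```text
clock: 22.52
eef_pos: [0.6716, -0.0077, 0.0475]
orientation: [[0.731, 0.003, -0.682], [0.682, 0.003, 0.731], [0.004, -1.0, -0.0]]
force: [2.4, 5.4, -6.6]
width: 0.209
```

```bash
python3 -c "
from h import *
ft(642)"
```

```text
tang -6.68 rad 5.29 ax 2.31
```

{"api": "send_rows", "payload": {"delta_pos": [[-0.26, -0.05, 0.01], [-0.51, -0.11, 0.02], [-0.76, -0.21, 0.02], [-0.99, -0.32, 0.03], [-1.22, -0.46, 0.03]], "dr": [[0, 0, 0], [0, 0, 0], [0, 0, 0], [0, 0, 0], [0, 0, 0]]}}

```text
clock: 23.15
eef_pos: [0.662, -0.0162, 0.0517]
orientation: [[0.731, 0.002, -0.682], [0.682, 0.002, 0.731], [0.003, -1.0, 0.0]]
force: [2.7, 5.1, -9.3]
width: 0.204
```

```bash
python3 -c "
from h import *
ft(662);st()
for t in range(662,782,20): circ(t,t+20)"
```

```text
tang -9.59 rad 5.0 ax 1.86
t 23.15 pos [ 0.662  -0.0162  0.0517] vice [-0.1404  0.0185  0.0517] F [ 2.72  5.11 -9.33] Fv [ 1.86 -5.48 -9.33] w 0.204
662.0 682.0 [[-0.22, -0.15, 0.01], [-0.43, -0.31, 0.02], [-0.63, -0.49, 0.03], [-0.81, -0.68, 0.04], [-0.98, -0.88, 0.04]]
682.0 702.0 [[-0.16, -0.21, 0.01], [-0.3, -0.44, 0.02], [-0.42, -0.67, 0.03], [-0.53, -0.92, 0.04], [-0.62, -1.17, 0.04]]
702.0 722.0 [[-0.07, -0.25, 0.01], [-0.13, -0.51, 0.02], [-0.17, -0.78, 0.03], [-0.18, -1.04, 0.04], [-0.18, -1.31, 0.04]]
722.0 742.0 [[0.02, -0.26, 0.01], [0.06, -0.53, 0.02], [0.11, -0.79, 0.03], [0.18, -1.04, 0.04], [0.27, -1.29, 0.04]]
742.0 762.0 [[0.11, -0.24, 0.01], [0.23, -0.48, 0.02], [0.37, -0.7, 0.03], [0.53, -0.92, 0.04], [0.7, -1.12, 0.04]]
762.0 782.0 [[0.18, -0.19, 0.01], [0.38, -0.37, 0.02], [0.59, -0.53, 0.03], [0.81, -0.68, 0.04], [1.04, -0.81, 0.04]]
```

Pull rose from 6.7 to 9.6 N, so the jaw is bearing. I'll continue with a small 4° step.

{"api": "send_rows", "payload": {"delta_pos": [[-0.05, -0.03, 0], [-0.09, -0.06, 0], [-0.13, -0.09, 0.01], [-0.18, -0.12, 0.01], [-0.22, -0.15, 0.01]], "dr": [[0, 0, 0], [0, 0, 0], [0, 0, 0], [0, 0, 0], [0, 0, 0]]}}

```text
clock: 23.78
eef_pos: [0.66, -0.0179, 0.0532]
orientation: [[0.731, 0.001, -0.682], [0.682, 0.002, 0.731], [0.002, -1.0, 0.0]]
force: [1.7, 4.1, -8.7]
width: 0.211
```

```bash
python3 -c "
from h import *
ft(666);st()"
```

```text
tang -8.41 rad 4.65 ax 1.86
t 23.77 pos [ 0.66   -0.0179  0.0532] vice [-0.1403  0.0211  0.0532] F [ 1.7   4.14 -8.71] Fv [ 1.86 -4.07 -8.71] w 0.211
```

{"api": "send_rows", "payload": {"delta_pos": [[-0.04, -0.03, 0], [-0.08, -0.06, 0], [-0.13, -0.1, 0.01], [-0.17, -0.13, 0.01], [-0.21, -0.16, 0.01]], "dr": [[0, 0, 0], [0, 0, 0], [0, 0, 0], [0, 0, 0], [0, 0, 0]]}}

```text
clock: 24.4
eef_pos: [0.6583, -0.0194, 0.0548]
orientation: [[0.731, 0.001, -0.682], [0.682, 0.002, 0.731], [0.002, -1.0, 0.0]]
force: [1.8, 5.2, -9.5]
width: 0.205
```

```bash
python3 -c "
from h import *
ft(670);st()"
```

```text
tang -9.84 rad 4.15 ax 2.51
t 24.4 pos [ 0.6583 -0.0194  0.0548] vice [-0.1402  0.0234  0.0548] F [ 1.83  5.16 -9.51] Fv [ 2.51 -4.87 -9.51] w 0.205
```

{"api": "send_rows", "payload": {"delta_pos": [[-0.04, -0.03, 0], [-0.08, -0.07, 0], [-0.12, -0.11, 0.01], [-0.16, -0.14, 0.01], [-0.2, -0.18, 0.01]], "dr": [[0, 0, 0], [0, 0, 0], [0, 0, 0], [0, 0, 0], [0, 0, 0]]}}

```text
clock: 25.02
eef_pos: [0.6567, -0.0208, 0.0565]
orientation: [[0.731, 0.001, -0.682], [0.682, 0.002, 0.731], [0.002, -1.0, 0.0]]
force: [2.3, 5.0, -9.7]
width: 0.205
```

```bash
python3 -c "
from h import *
ft(674);st()"
```

```text
tang -10.4 rad 3.43 ax 2.13
t 25.02 pos [ 0.6567 -0.0208  0.0565] vice [-0.1401  0.0256  0.0565] F [ 2.26  5.04 -9.7 ] Fv [ 2.13 -5.1  -9.7 ] w 0.205
```

{"api": "send_rows", "payload": {"delta_pos": [[-0.03, -0.03, 0], [-0.06, -0.06, 0], [-0.09, -0.09, 0], [-0.12, -0.12, 0.01], [-0.14, -0.14, 0.01]], "dr": [[0, 0, 0], [0, 0, 0], [0, 0, 0], [0, 0, 0], [0, 0, 0]]}}

```text
clock: 25.65
eef_pos: [0.6556, -0.0219, 0.058]
orientation: [[0.731, 0.001, -0.682], [0.682, 0.001, 0.731], [0.002, -1.0, 0.0]]
force: [3.2, 5.5, -9.7]
width: 0.207
```

```bash
python3 -c "
from h import *
ft(677);st()"
```

```text
tang -11.27 rad 2.14 ax 1.82
t 25.65 pos [ 0.6556 -0.0219  0.058 ] vice [-0.1401  0.0271  0.058 ] F [ 3.21  5.52 -9.7 ] Fv [ 1.82 -6.12 -9.7 ] w 0.207
```

The pull is 11.3 N while turning, which is snug. Release and clear away.

{"api": "send_rows", "payload": {"delta_pos": [[0, 0, 0], [0, 0, 0], [0, 0, 0], [0, 0, 0], [0, 0, 0]], "dr": [[0, 0, 0], [0, 0, 0], [0, 0, 0], [0, 0, 0], [0, 0, 0]], "claw": 0.2}}

```text
clock: 26.28
eef_pos: [0.6548, -0.0232, 0.0582]
orientation: [[0.731, 0.0, -0.682], [0.682, -0.0, 0.731], [0.0, -1.0, -0.0]]
force: [1.0, 0.4, -0.3]
width: 0.603
```

{"api": "send_rows", "payload": {"delta_pos": [[0, -1, 0], [0, -4, 0], [0, -8, 0], [0, -12, 0], [0, -16, 0]], "dr": [[0, 0, 0], [0, 0, 0], [0, 0, 0], [0, 0, 0], [0, 0, 0]]}}

```text
clock: 26.9
eef_pos: [0.6547, -0.0231, 0.2202]
orientation: [[0.731, 0.001, -0.683], [0.683, -0.0, 0.731], [0.0, -1.0, -0.0]]
force: [0.8, -1.0, 0.6]
width: 0.597
```

{"api": "send_rows", "payload": {"delta_pos": [[0, 0, -5], [0, 0, -10], [0, 0, -15], [0, 0, -20], [0, 0, -22]], "dr": [[0, 0, 0], [0, 0, 0], [0, 0, 0], [0, 0, 0], [0, 0, 0]]}}

```text
clock: 27.52
eef_pos: [0.8061, -0.1863, 0.2182]
orientation: [[0.732, 0.001, -0.681], [0.681, -0.001, 0.732], [0.0, -1.0, -0.001]]
force: [-0.3, 0.1, -0.1]
width: 0.599
```

```bash
python3 -c "
from h import *
st()
a=snap('scene');b=snap('top')
def c(i,x,y): return cv2.resize(i[y:y+100,x:x+100],(400,400),interpolation=cv2.INTER_CUBIC)
cv2.imwrite('pics/m6.png',cv2.convertScaleAbs(np.hstack([c(a['color'],260,145),c(b['color'],205,135)])[:,:,::-1],alpha=1.5))
T=lambda s,x,y:tuple(np.round(((np.array(proj(s,V(*x)))-y)*4),0))
for x in [(.0314,0,.166),(.0154,0,.122)]: print(T(a,x,(260,145)),T(b,x,(205,135)))"
```

```text
t 27.52 pos [ 0.8061 -0.1863  0.2182] vice [-0.363   0.0299  0.2182] F [-0.35  0.14 -0.08] Fv [ 0.34  0.15 -0.08] w 0.599
(np.float64(238.0), np.float64(100.0)) (np.float64(150.0), np.float64(258.0))
(np.float64(236.0), np.float64(175.0)) (np.float64(174.0), np.float64(248.0))
```

View pics/m6.png

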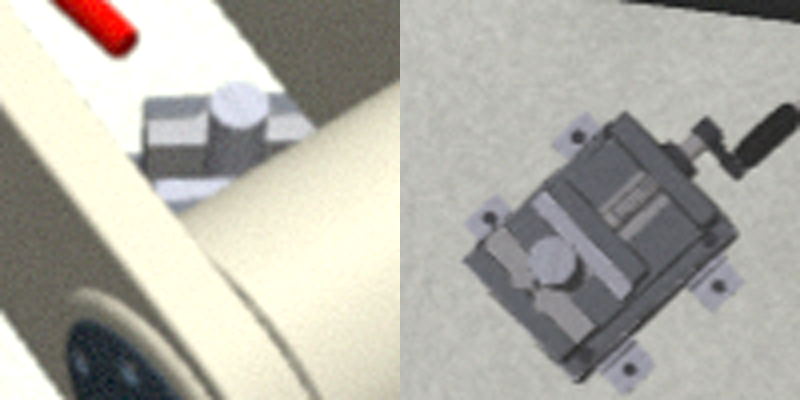

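The blank stands upright in the V with the jaw plate against it. Its top is at (238,104) in the scene half and (154,260) in the top half, against predicted (238,100) and (150,258).

```bash
python3 -c "
from h import *
print(arm.job_done())"
```

```text
the job is handed in; nothing more can be done
None
```

The long blank is clamped upright in the V of the vice, the crank is released, and the job is handed in at about 27.6 s of the 72 s allowed. No verdict was reported.

I took the blank from the rack, set it on the bed about 6 mm in front of the V, and let go. I then wound the crank about 1.9 turns by the knob.

- **Crank pull:** it was about 5–7 N running free, climbed once the jaw bore on the blank, and I stopped at 11.3 N while turning. That is inside the 10–13 N snug range. Single force readings vary by about 1 N.
- **Blank position:** in the final pictures the blank is upright with the jaw plate against it. Its top is within about 1 pixel (roughly 3 mm) of the predicted home position in both views, so the pictures alone cannot confirm the 2.5 mm tolerance; the climbing crank pull also indicates it is home.
- **Hand off:** the tool is clear of everything, and the wrist force reads below 0.5 N.
- **Disagreements:**
  - Before I lowered the blank, the scene camera and the tool position disagreed by about 4 mm along the screw. That was within the placing tolerance.
  - The jaw started closer than I estimated from the pictures: the pull began climbing at about 650° on the crank, where I had expected 690–770°.
- **Not checked:** I did not look at the short blanks or the bystanders again after the move. I met no unexpected contact.

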